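# Line up filters by shade from the light meter

### The job

Line up the four filter holders on the row of white marks in order of shade, from the lightest glass at the light meter's end to the darkest at the far end, one lying flat and square on the middle of each mark; the lightest has to be slid in under the meter's low head. Do not knock the meter hard, and leave the amber oil bottle standing where it is.

Things in the scene. Friction and masses are not known exactly. Their poses are not given: they have to be found in the camera images.
- filter_light: Filter holder 1 of 4, counted light to dark: almost white glass. Loose blue plate 84 (x) x 40 (y) x 10 mm, about 80 g. Square glass on its +x half. Upright orange handle 22 (x) x 12 (y) mm, centred at x = -29 mm, y = 0, from the plate to 41 mm above its underside: grip across its 12 mm. Origin: centre of the underside; x from handle to glass, z up.
- filter_pale: Filter holder 2 of 4, counted light to dark: middle grey glass. Loose blue plate 84 (x) x 40 (y) x 10 mm, about 80 g. Square glass on its +x half. Upright orange handle 22 (x) x 12 (y) mm, centred at x = -29 mm, y = 0, from the plate to 41 mm above its underside: grip across its 12 mm. Origin: centre of the underside; x from handle to glass, z up.
- filter_mid: Filter holder 3 of 4, counted light to dark: dark grey glass. Loose blue plate 84 (x) x 40 (y) x 10 mm, about 80 g. Square glass on its +x half. Upright orange handle 22 (x) x 12 (y) mm, centred at x = -29 mm, y = 0, from the plate to 41 mm above its underside: grip across its 12 mm. Origin: centre of the underside; x from handle to glass, z up.
- filter_dark: Filter holder 4 of 4, counted light to dark: black glass. Loose blue plate 84 (x) x 40 (y) x 10 mm, about 80 g. Square glass on its +x half. Upright orange handle 22 (x) x 12 (y) mm, centred at x = -29 mm, y = 0, from the plate to 41 mm above its underside: grip across its 12 mm. Origin: centre of the underside; x from handle to glass, z up.
- mark_1: Painted white mark 92 (x) x 48 (y) mm, no step, number 1 of 4 in the row counted from the robot's left (+y); 70 mm between centres, on a thin black mat. A holder is on it when origins coincide and x axes are parallel. Origin: centre; x away from the robot, y along the row.
- mark_2: Painted white mark 92 (x) x 48 (y) mm, no step, number 2 of 4 in the row counted from the robot's left (+y); 70 mm between centres, on a thin black mat. A holder is on it when origins coincide and x axes are parallel. Origin: centre; x away from the robot, y along the row.
- mark_3: Painted white mark 92 (x) x 48 (y) mm, no step, number 3 of 4 in the row counted from the robot's left (+y); 70 mm between centres, on a thin black mat. A holder is on it when origins coincide and x axes are parallel. Origin: centre; x away from the robot, y along the row.
- mark_4: Painted white mark 92 (x) x 48 (y) mm, no step, number 4 of 4 in the row counted from the robot's left (+y); 70 mm between centres, on a thin black mat. A holder is on it when origins coincide and x axes are parallel. Origin: centre; x away from the robot, y along the row.
- meter: Light meter, fixed behind mark 1 or 4: the row starts there. White post 34 (x) x 44 (y) x 100 mm; yellow head 34 mm wide juts to its -x, x = -17 to -71 mm, underside 16, top 38 mm above the table, over the far half of the mark: the plate fits below, not the handle. Origin: post's foot, 75 mm in +x from that mark's centre, axes parallel. A grey case 36 mm high stands likewise behind the other end.
- oil_bottle: Bystander: small amber bottle with black cap, diameter 32 mm, 65 mm tall, standing loose. Origin: centre of its underside.
Things that resemble listed ones, but are neither listed nor needed, are in the scene too. What is shaped like the filter_mid but red is not meant.

How it is judged:
At the end, for the whole second after the job is handed in: The holders lie in order of shade, lightest on the meter's end mark and under its head, darkest on the mark at the other end: each holder's centre within 12 mm of its mark's centre, its long side within 0.2 rad of the mark's, flat on the table (origin below 5 mm, tilt below 0.06 rad), at rest (((horizontal distance between meter and mark_1 below 0.11 m and horizontal distance between filter_light and mark_1 below 0.012 m and angle between the x axis of filter_light and the x axis of mark_1, either way round below 0.2 rad and horizontal distance between filter_pale and mark_2 below 0.012 m and angle between the x axis of filter_pale and the x axis of mark_2, either way round below 0.2 rad and horizontal distance between filter_mid and mark_3 below 0.012 m and angle between the x axis of filter_mid and the x axis of mark_3, either way round below 0.2 rad and horizontal distance between filter_dark and mark_4 below 0.012 m and angle between the x axis of filter_dark and the x axis of mark_4, either way round below 0.2 rad) or (horizontal distance between meter and mark_4 below 0.11 m and horizontal distance between filter_light and mark_4 below 0.012 m and angle between the x axis of filter_light and the x axis of mark_4, either way round below 0.2 rad and horizontal distance between filter_pale and mark_3 below 0.012 m and angle between the x axis of filter_pale and the x axis of mark_3, either way round below 0.2 rad and horizontal distance between filter_mid and mark_2 below 0.012 m and angle between the x axis of filter_mid and the x axis of mark_2, either way round below 0.2 rad and horizontal distance between filter_dark and mark_1 below 0.012 m and angle between the x axis of filter_dark and the x axis of mark_1, either way round below 0.2 rad)) and height (world z) of each of filter_light, filter_pale, filter_mid, filter_dark below 0.005 m and angle between each of filter_light, filter_pale, filter_mid, filter_dark's own z axis and vertical below 0.06 rad and linear speed of each of filter_light, filter_pale, filter_mid, filter_dark below 0.02 m/s); the robot touches nothing.
It fails at once if the meter is knocked (more than 20 N) (contact force between anything else and meter above 20 N).
It fails at once if the oil bottle is moved more than 20 mm or tipped (distance of oil_bottle from where it was at the start of the episode above 0.02 m or angle between oil_bottle's own z axis and vertical above 0.3 rad).
It also fails if it takes over 99 s, if anything falls off the work surface, if the arm or the gripper's body presses on something with over 40 N, if the wrist force passes 120 N, or if a joint passes its speed limit or range.

### The arm

A 6-joint arm with a two-finger parallel gripper is mounted at the origin on the work surface. World frame = base frame: x ahead of the robot, y to its left, z up, the work surface at z = 0. Lengths are in m, angles in rad, forces in N, time in s.
With the tool pointing down it reaches from about 0.325 to 1 m from the base axis. Payload 5.1 kg.
Tool frame: the origin (TCP) lies at the very end of the fingers, on their centre line; the grasp point (between the pads) lies 19 mm behind it; z points along the fingers, y is the direction in which the jaws open and shut (so a half turn about z gives the same grasp; the last joint's range is limited). The gripper opens to 85 mm and grips with 20 to 120 N. Pads are 22 mm wide; open, the fingers measure 114 mm over their backs; the gripper's body (76 mm by 85 mm) begins 54 mm behind the grasp point. The pads swing forward as they close: fully open they stand 13 mm farther back than shut.
Start: joints at [-1.23, 0.124, 1.65, -0, 1.367, -0.083], TCP at [0.267, -0.592, 0.231] pointing down, gripper open.
Joint ranges: [-2.61, 2.61], [-1.02, 2.33], [0.03, 2.71], [-1.35, 4.49], [0.32, 2.68], [-2.91, 2.91]. Speed limits (rad/s): [2.57, 2.57, 3.14, 3.14, 3.14, 3.14].

### API

Orientations are given as a rotation vector (axis times angle).
In Python, from rig import manip gives the robot as it stands.
- The arm moves only by the tool step_arm, never from a script. Its argument "targets" is a list of rows, each a list of 3 entries, a list of its own where there are three numbers: the closure, from 0 (fully open) to 1 (shut), then the shift along the world's x, y, z in cm, then the turn about the world's z in rad. In form: [[hand, [tx, ty, tz], twist], ...]. A call has 1 to 5 rows; each row is the pose to reach, as a shift and turn from the pose measured when the call began; what a row does not reach only later rows make up. A row lasts 1/12 s, in which the tool goes at most 41.7 mm and 7.16 degrees, less where a joint would pass 70% of its speed; a pose out of reach is approached as far as the arm can. A call with a gripper value outside its range is refused whole. The fingers move at their own pace and stop on an object; "grip_force" is the grip in N (left out, the last holds). Time passes only in rows, so rows that repeat a pose let the fingers close. It gives the time, the measured TCP pose, the force and the opening at its end, in the units of the state.
- manip.get_obs(): the state, without advancing time (a new reading comes with each control period).
- manip.capture(name): name is "side" or "top"; returns a dict with "pixels" (420x560x3 uint8, red, green, blue), "intrinsics" (3x3 intrinsics, pixels), "extrinsics" (4x4, takes a point from camera to world coordinates). Camera axes: x right, y down, z forward; pixel columns grow to the right and rows downward; lengths in m; the calibration is good to about 2 mm. A picture is of the moment at which its call begins. There is no depth.
- manip.close_job(): hands the job in, once; it reports no verdict.
Trained networks look in a picture, given as the dict that the camera call returned (one of the last four; its "shot" number tells which), for a name from the list of things; names that differ only in an ending like _2 or _b are one class to them, and where a whole thing is asked for, a point or a joint stands for the part that bears it (a point fixed in the world has none). Each returns a list of dicts, best first, with "confidence" (0 to 1); they miss things now and then, are a little off and sometimes report something else, mostly with a low value. They report only what shows in the picture. A call takes as long as a camera call. They do not tell look-alikes from the thing itself.
- manip.look_for(picture, query): "position" ([x, y, z] in m, in world coordinates, good to about 4 mm: the middle of the surface that is visible of it).
- manip.landmark_of(picture, query): "position" ([x, y, z] in m, in world coordinates, good to about 4 mm: a listed point, or the origin of a listed thing).
The state is a dict: "time_s": time; "joint_positions": joint angles; "dq": joint speeds; "effort": joint torques, N m; "position": TCP position; "tcp_rot": TCP orientation; "contact_force": force on the tool from outside, world axes, zero at the start; "ft_torque": the same for the moment, N m; "width": finger opening in m.
Only numpy, scipy, OpenCV 4.12 (cv2) and the standard library are available. Lean on these libraries where they do the work, as an engineer would, in place of code of your own. Each camera call takes 0.05 s, during which the arm holds its last target.

## Working session

There is one attempt and no reset: what is moved stays moved. The work goes in short steps, Python scripts to look and compute and a tool call to move; the robot and the scene stay as the last step left them, time stands still between calls to the robot, and variables do not carry over. Pictures are saved under pics/ and viewed, and the job is handed in when it is done.

Besides the shell and the picture viewer there is one more tool, called after "Request:" in YAML: its name, and indented under it one key for each argument. step_arm: Moves the arm, as the interface text tells. Its arguments: {"type":"object","properties":{"targets":{"type":"array"},"grip_force":{"type":"number"}},"required":["targets"]}

```bash
mkdir -p pics; ls; python3 - <<'E'
from rig import manip
import cv2
o=manip.get_obs();print(o)
for n in("top","side"):
    p=manip.capture(n);cv2.imwrite(f"pics/{n}0.png",p["pixels"][:,:,::-1]);print(n,p["intrinsics"],p["extrinsics"])
    for q in["filter_light","filter_pale","filter_mid","filter_dark","mark_1","mark_4","meter","oil_bottle"]:
        print(q,[(d["position"],d["confidence"]) for d in manip.landmark_of(p,q)])
E
```

```text
pics
{'time_s': 0.0, 'joint_positions': array([-1.22960500e+00,  1.24494658e-01,  1.65166488e+00, -9.76911091e-06,
        1.36747565e+00, -8.26326656e-02]), 'dq': array([-0.00088019,  0.00074912, -0.00167592,  0.00355733, -0.00110852,
       -0.00287848]), 'effort': array([ 1.55412370e-03, -4.23606169e+01, -3.65451157e+01,  4.44576301e-05,
        7.04586797e-03, -1.92137105e-05]), 'position': array([ 0.26706203, -0.59194386,  0.23006516]), 'tcp_rot': array([-3.06933730e+00, -6.60346921e-01,  4.28250989e-04]), 'contact_force': array([-0.17360095,  0.39960898, -0.137859  ]), 'ft_torque': array([-0.00135548, -0.05310747, -0.02059396]), 'width': 0.08506215052107767}
top [[541.08680689   0.         288.73950109]
 [  0.         541.08680689 210.50585484]
 [  0.           0.           1.        ]] [[ 0.00903534 -0.99799773  0.06260104  0.50311298]
 [-0.99994174 -0.00864776  0.00645948  0.00610196]
 [-0.00590519 -0.06265576 -0.99801773  1.08578417]
 [ 0.          0.          0.          1.        ]]
filter_light [([0.4802, -0.2878, -0.0017], 0.62)]
filter_pale [([0.4578, -0.0886, 0.003], 0
[... 818 characters left out ...]
611425 -0.63032274 -0.77630912  0.81990229]
 [ 0.          0.          0.          1.        ]]
filter_light [([0.4834, -0.2877, -0.0014], 0.86)]
filter_pale [([0.4593, -0.0881, 0.0025], 0.9)]
filter_mid [([0.3575, 0.0359, 0.0006], 0.9), ([0.4718, 0.1128, -0.0011], 0.89), ([0.3567, 0.1996, -0.0047], 0.82), ([0.5835, 0.1986, 0.0037], 0.63)]
filter_dark [([0.4638, 0.2874, 0.0036], 0.82)]
mark_1 [([0.6442, -0.1161, -0.0038], 0.89), ([0.6597, -0.0536, 0.0007], 0.8), ([0.6659, 0.0222, -0.0006], 0.75)]
mark_4 [([0.6442, -0.1161, -0.0038], 0.89), ([0.6597, -0.0536, 0.0007], 0.8), ([0.6659, 0.0222, -0.0006], 0.75)]
meter [([0.6599, -0.0513, -0.0012], 0.56)]
oil_bottle [([0.6259, 0.2883, 0.0], 0.71)]
```

View pics/top0.png

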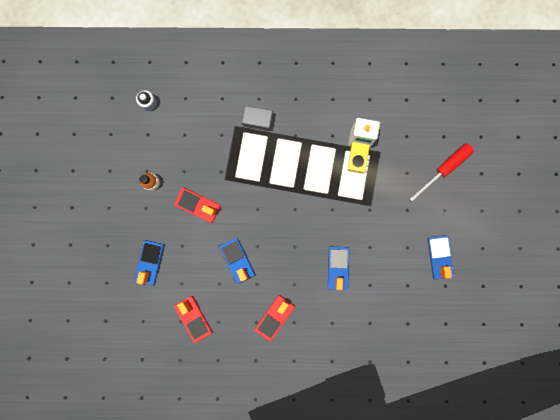

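View pics/side0.png

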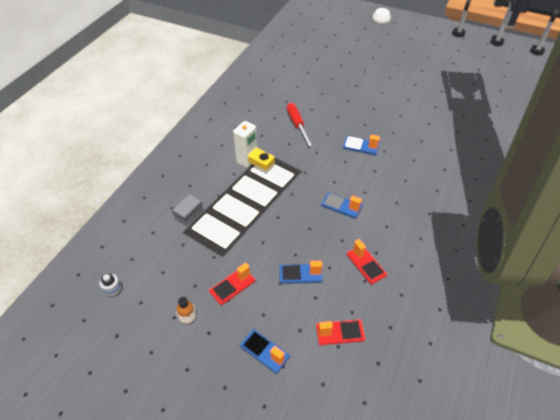

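The meter stands behind mark_4 (top view: mark at 353,175; post at 366,130). So light goes to mark_4, pale to 3, mid to 2 and dark to 1.

The blue candidates are light (441,257), pale (339,268), mid (237,261) and dark (150,262). Three red look-alikes of mid, at (197,205), (193,320) and (275,318), are excluded because the holders are blue. I'll confirm this in a crop and measure.

```bash
cat > h.py <<'E'
import numpy as np, cv2
from scipy.optimize import minimize
from rig import manip
from scipy.spatial.transform import Rotation as R
def proj(p,P):
    T=np.linalg.inv(p["extrinsics"]);c=(T[:3,:3]@np.asarray(P).T).T+T[:3,3]
    u=(p["intrinsics"]@c.T).T;return u[:,:2]/u[:,2:]
def back(p,uv,z):
    uv=np.atleast_2d(uv);d=np.c_[uv,np.ones(len(uv))]@np.linalg.inv(p["intrinsics"]).T@p["extrinsics"][:3,:3].T
    o=p["extrinsics"][:3,3];return o+d*((z-o[2])/d[:,2:])
C=np.array([[sx*.042,sy*.02,z] for sx in(-1,1) for sy in(-1,1) for z in(0,.01)])
H=np.array([[-.029+sx*.011,sy*.006,z] for sx in(-1,1) for sy in(-1,1) for z in(.01,.041)])
S=4
def pts(p,q,A):
    c,s=np.cos(q[2]),np.sin(q[2]);X=A@np.array([[c,s,0],[-s,c,0],[0,0,1]])+[q[0],q[1],0]
    return proj(p,X)
def sil(p,q,off):
    m=np.zeros((100*S,100*S),np.uint8)
    for A in(C,H):
        h=cv2.convexHull(pts(p,q,A).astype(np.float32))
        cv2.fillConvexPoly(m,np.round((h-off+.5)*S*16).astype(np.int32),1,shift=4)
    return m
def mask(p,q):
    """blue+orange+glass within holder neighbourhood"""
    im=p["pixels"];hsv=cv2.cvtColor(im,cv2.COLOR_RGB2HSV)
    b=((hsv[...,0]>100)&(hsv[...,0]<125)&(hsv[...,1]>140)&(hsv[...,2]>60))
    o=((hsv[...,0]<25)&(hsv[...,1]>150)&(hsv[...,2]>120))
    c=proj(p,[[q[0],q[1],.01]])[0]
    off=np.round(c)-50
    yy,xx=np.mgrid[:im.shape[0],:im.shape[1]]
    near=np.hypot(xx-c[0],yy-c[1])<38
    m=np.uint8((b|o)&near)
    # glass: fill hull of blue
    bb=np.uint8(b&near);n,l,st,_=cv2.connectedComponentsWithStats(cv2.morphologyEx(bb,cv2.MORPH_CLOSE,np.ones((3,3))))
    k=1+np.argmax(st[1:,4]);hull=cv2.convexHull(np.argwhere(l==k)[:,::-1].astype(np.int32))
    cv2.fillConvexPoly(m,hull,1)
    m=cv2.getRectSubPix(m*255,(100,100),(float(off[0]+49.5),float(off[1]+49.5)))
    return cv2.resize(m,None,fx=S,fy=S,interpolation=cv2.INTER_LINEAR)>127,off
def fit(ps,q0):
    ms=[mask(p,q0) for p in ps]
    def cost(q):
        e=0
        for p,(m,off) in zip(ps,ms):
            s=sil(p,q,off)>0;e+=1-(s&m).sum()/(s|m).sum()
        return e/len(ps)
    best=None
    for y in np.arange(-1,1.01,.25):
        r=minimize(cost,[q0[0],q0[1],y],method="Nelder-Mead",options=dict(initial_simplex=[[q0[0],q0[1],y],[q0[0]+.006,q0[1],y],[q0[0],q0[1]+.006,y],[q0[0],q0[1],y+.12]],xatol=1e-4,fatol=1e-4,maxiter=120))
        if best is None or r.fun<best.fun:best=r
    return best.x,best.fun
def toolyaw():
    o=manip.get_obs();M=R.from_rotvec(o["tcp_rot"]).as_matrix();return np.arctan2(-M[0,1],M[1,1]),o
E
python3 - <<'E'
from h import *
t=manip.capture("top");s=manip.capture("side")
im=t["pixels"][:,:,::-1]
N=dict(light=(.481,-.288),pale=(.458,-.088),mid=(.470,.113),dark=(.464,.288))
vis=[]
for n,q in N.items():
    for ps,nm in(([t],"top"),([s],"side"),([t,s],"both")):
        x,f=fit(ps,q);print(n,nm,x.round(4),round(f,3))
    c=proj(t,[[x[0],x[1],.01]])[0]
    v=cv2.resize(cv2.getRectSubPix(im,(80,80),(float(c[0]),float(c[1]))),(400,400),interpolation=cv2.INTER_NEAREST)
    for A in(C,H):
        h=cv2.convexHull(pts(t,x,A).astype(np.float32));cv2.polylines(v,[np.int32((h-c+40)*5)],True,(0,255,0),1)
    vis.append(cv2.resize(v,(300,300)))
cv2.imwrite("pics/crop1.png",np.vstack([np.hstack(vis[:2]),np.hstack(vis[2:])]))
# marks
for p,nm in((t,"top"),(s,"side")):
    g=p["pixels"];w=np.uint8((g.min(2)>190))
    n,l,st,ce=cv2.connectedComponentsWithStats(w)
    for k in range(1,n):
        if st[k,4]<250: continue
        P=back(p,np.argwhere(l==k)[:,::-1].astype(float),0)[:,:2]
        if abs(P[:,0].mean()-.66)>.06 or abs(P[:,1].mean())>.2: continue
        r=cv2.minAreaRect((P*1000).astype(np.float32));print(nm,ce[k].round(1),np.round(r[0],1),np.round(r[1],1),round(r[2],1))
print(toolyaw()[0])
E
```

```text
light top [ 0.4815 -0.2889  0.1382] 0.375
light side [ 0.4647 -0.3195  1.6874] 0.536
light both [ 0.4814 -0.2888  0.1641] 0.481
pale top [ 0.4579 -0.0855 -0.0019] 0.03
pale side [ 0.4588 -0.0914 -0.0252] 0.354
pale both [ 4.581e-01 -8.550e-02  4.000e-04] 0.205
mid top [0.4705 0.1159 0.4648] 0.03
mid side [0.4715 0.1105 0.4316] 0.145
mid both [0.4705 0.1155 0.4802] 0.107
dark top [ 0.4657  0.2912 -0.2209] 0.036
dark side [ 0.4669  0.2864 -0.2235] 0.175
dark both [ 0.4653  0.2907 -0.2272] 0.123
top [251.  156.4] [680.5  90.4] [49.3 92.3] 80.2
top [285.1 162.5] [668.5  21.4] [49.3 92.3] 80.2
top [319.2 168.6] [656.6 -47.8] [49.3 92.4] 80.3
top [351.  181.4] [ 644.6 -116.8] [49.3 92. ] 80.2
side [275.3 174.9] [ 644.9 -120.5] [50.2 93.3] 79.8
side [254.4 190.3] [656.7 -51.8] [50.6 93.2] 80.3
side [235.6 209.7] [668.4  17.5] [50.2 92.8] 80.0
side [215.3 230.3] [681.2  86.5] [50.  93.7] 79.9
-2.7177419323708345
```

View pics/crop1.png

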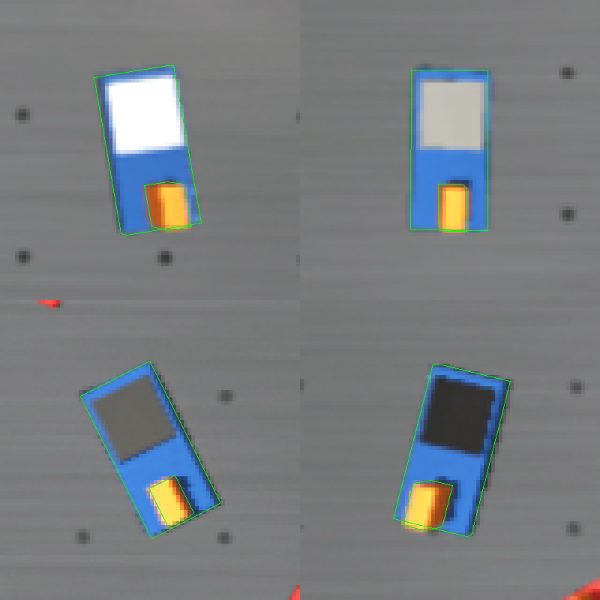

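The crops confirm the four shades on blue plates, and the outlines fit. The two cameras differ by about 4 mm in y for holders and marks alike, so I use averages. First I go to the light holder's handle at about (0.453, -0.296).

Request:
step_arm:
  targets:
    - [0.3,[18.6,29.6,-10],-0.26]
    - [0.3,[18.6,29.6,-12],-0.26]
    - [0.3,[18.6,29.6,-15],-0.26]
    - [0.3,[18.6,29.6,-15],-0.26]
    - [0.3,[18.6,29.6,-15],-0.26]
  grip_force: 40

```text
time_s: 1.42
position: [0.3705, -0.4278, 0.1532]
tcp_rot: [3.13, 0.256, 0.001]
contact_force: [0.9, -0.5, 0.2]
width: 0.0599
```

Request:
step_arm:
  targets:
    - [0.3,[8.3,13.2,-7.3],0]
    - [0.3,[8.3,13.2,-7.3],0]
    - [0.3,[8.3,13.2,-7.3],0]
    - [0.3,[8.3,13.2,-7.3],0]
    - [0.3,[8.3,13.2,-7.3],0]

```text
time_s: 1.83
position: [0.4536, -0.2902, 0.0767]
tcp_rot: [-3.126, -0.262, 0.004]
contact_force: [-0.8, -0.2, -2.0]
width: 0.0595
```

```bash
python3 - <<'E'
from h import *
t=manip.capture("top");s=manip.capture("side")
o=manip.get_obs();print(o["position"],toolyaw()[0],o["width"])
cv2.imwrite("pics/a1.png",np.hstack([cv2.resize(t["pixels"][180:320,370:530],(400,350)),cv2.resize(s["pixels"][60:200,290:450],(400,350))])[:,:,::-1])
E
```

```text
[ 0.45351092 -0.29374337  0.07894784] -2.974961602431714 0.05989488959420004
```

View pics/a1.png

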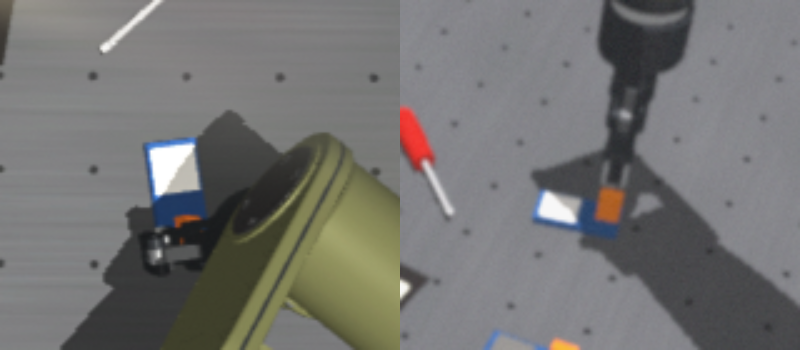

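The fingers stand over the orange handle (about 185,222 in the left crop). I'll descend.

Request:
step_arm:
  targets:
    - [0.3,[0,-0.2,-3],0]
    - [0.3,[0,-0.2,-6],0]
    - [0.3,[0,-0.2,-6.4],0]
    - [0.3,[0,-0.2,-6.4],0]
    - [0.3,[0,-0.2,-6.4],0]

```text
time_s: 2.35
position: [0.4539, -0.2972, 0.0163]
tcp_rot: [3.131, 0.259, -0.001]
contact_force: [-0.1, 0.2, 0.2]
width: 0.0598
```

Request:
step_arm:
  targets:
    - [1,[0,0,0],0]
    - [1,[0,0,0],0]
    - [1,[0,0,0],0]
    - [1,[0,0,0],0]
    - [1,[0,0,0],0]

```text
time_s: 2.77
position: [0.4546, -0.2978, 0.0178]
tcp_rot: [3.129, 0.259, 0.002]
contact_force: [-0.5, 0.3, 6.0]
width: 0.0112
```

Request:
step_arm:
  targets:
    - [1,[0,0,0],0]
    - [1,[0,0,0],0]
    - [1,[0,0,0],0]
    - [1,[0,0,0],0]
    - [1,[0,0,0],0]

```text
time_s: 3.18
position: [0.4547, -0.2979, 0.0178]
tcp_rot: [3.129, 0.259, 0.002]
contact_force: [0.6, -0.4, 1.9]
width: 0.0112
```

Request:
step_arm:
  targets:
    - [1,[0,0,3],0]
    - [1,[1,2,5],0]
    - [1,[3,6,6],-0.12]
    - [1,[5,10,6],-0.24]
    - [1,[7,14,6],-0.335]

```text
time_s: 3.6
position: [0.5177, -0.1729, 0.0787]
tcp_rot: [3.127, -0.274, 0.004]
contact_force: [0.8, -0.0, -1.3]
width: 0.0114
```

```bash
python3 - <<'E'
from h import *
y,o=toolyaw();print(o["position"],y,o["width"])
E
```

```text
[ 0.51773543 -0.17288651  0.07869716] 2.966820649786898 0.011413017140665591
```

Request:
step_arm:
  targets:
    - [1,[2.9,7.1,0],0]
    - [1,[2.9,7.1,0],0]
    - [1,[2.9,7.1,-3],0]
    - [1,[2.9,7.1,-3],0]
    - [1,[2.9,7.1,-3],0]

```text
time_s: 4.02
position: [0.5447, -0.1009, 0.0464]
tcp_rot: [3.128, -0.272, -0.004]
contact_force: [-0.4, 0.2, -0.5]
width: 0.0111
```

```bash
python3 - <<'E'
from h import *
t=manip.capture("top");s=manip.capture("side")
y,o=toolyaw();print(o["position"],y,o["width"],o["contact_force"])
cv2.imwrite("pics/a2.png",np.hstack([cv2.resize(t["pixels"][100:240,270:430],(400,350)),cv2.resize(s["pixels"][100:240,210:370],(400,350))])[:,:,::-1])
E
```

```text
[ 0.54658085 -0.10245732  0.04889162] 2.966020583413604 0.011331402871303197 [ 0.72822376  0.28939603 -0.47026144]
```

View pics/a2.png

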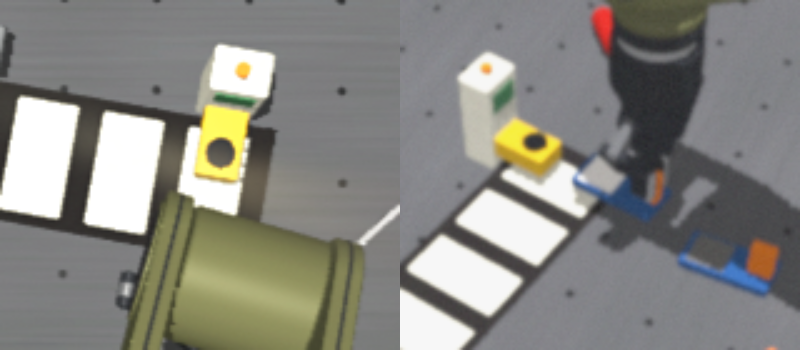

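Request:
step_arm:
  targets:
    - [1,[0,0,-1.5],0]
    - [1,[0,0,-2.8],0]
    - [1,[0,0,-2.8],0]
    - [1,[0,0,-2.8],0]

```text
time_s: 4.45
position: [0.5457, -0.1029, 0.0202]
tcp_rot: [3.127, -0.277, 0.001]
contact_force: [0.2, 0.2, -0.7]
width: 0.0114
```

```bash
cat >> h.py <<'E'
def view(p,q,zlift,name,w=80,mk=None):
    im=p["pixels"][:,:,::-1];c=proj(p,[[q[0],q[1],.01]])[0]
    v=cv2.resize(cv2.getRectSubPix(im,(w,w),(float(c[0]),float(c[1]))),(500,500),interpolation=cv2.INTER_CUBIC)
    k=500/w
    for A in(C,H):
        h=cv2.convexHull(pts(p,q,A+[0,0,zlift]).astype(np.float32));cv2.polylines(v,[np.int32((h-c+w/2)*k)],True,(0,255,0),1)
    cv2.imwrite(name,v)
E
python3 - <<'E'
from h import *
s=manip.capture("side")
y,o=toolyaw();y-=np.pi;P=o["position"];print(P,y,o["contact_force"])
q=[P[0]+.029*np.cos(y),P[1]+.029*np.sin(y)-.002,y]
view(s,q,.0027,"pics/a3.png")
E
```

```text
[ 0.54637666 -0.10296063  0.02095954] -0.17654205062609307 [ 0.13250575  0.39196246 -1.06416001]
```

View pics/a3.png

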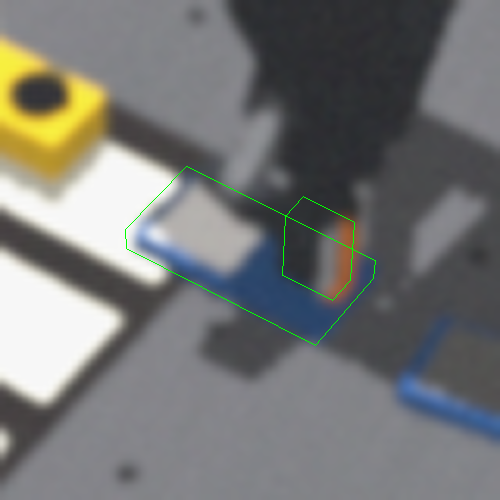

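The overlay agrees with the held holder, with the front tip at (130,235) and the handle edge at (355,220). I'll slide it in under the head, about 2 mm above the table.

Request:
step_arm:
  targets:
    - [1,[1.5,-0.25,-0.1],0]
    - [1,[3,-0.5,-0.1],0]
    - [1,[4.2,-0.7,-0.1],0]
    - [1,[4.2,-0.7,-0.1],0]

```text
time_s: 4.83
position: [0.5912, -0.1109, 0.0218]
tcp_rot: [3.126, -0.277, 0.01]
contact_force: [0.2, -0.1, -0.4]
width: 0.011
```

```bash
python3 - <<'E'
from h import *
s=manip.capture("side")
y,o=toolyaw();y-=np.pi;P=o["position"];print(P,y,o["contact_force"])
q=[P[0]+.029*np.cos(y),P[1]+.029*np.sin(y)-.002,y]
view(s,q,.0027,"pics/a4.png")
E
```

```text
[ 0.58978088 -0.11050469  0.02116305] -0.17678966831957954 [-0.14149288  0.45925595 -1.04779729]
```

View pics/a4.png

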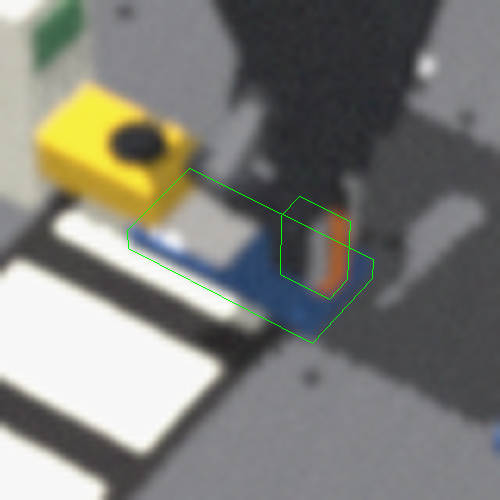

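Request:
step_arm:
  targets:
    - [1,[1.3,-0.15,0],0]
    - [1,[2.6,-0.3,0],0]
    - [1,[2.6,-0.3,0],0]
    - [1,[2.6,-0.3,-0.3],0]
    - [1,[2.6,-0.3,-0.3],0]

```text
time_s: 5.3
position: [0.6149, -0.1134, 0.0179]
tcp_rot: [3.126, -0.277, 0.006]
contact_force: [-0.8, -0.0, -0.7]
width: 0.0109
```

```bash
python3 - <<'E'
from h import *
s=manip.capture("side")
y,o=toolyaw();y-=np.pi;P=o["position"];print(P,y,o["contact_force"])
q=[P[0]+.029*np.cos(y),P[1]+.029*np.sin(y)-.002,y]
view(s,q,.000,"pics/a5.png")
E
```

```text
[ 0.61472615 -0.11333288  0.0178824 ] -0.1768410901723283 [0.40351909 0.28903038 0.38738557]
```

View pics/a5.png

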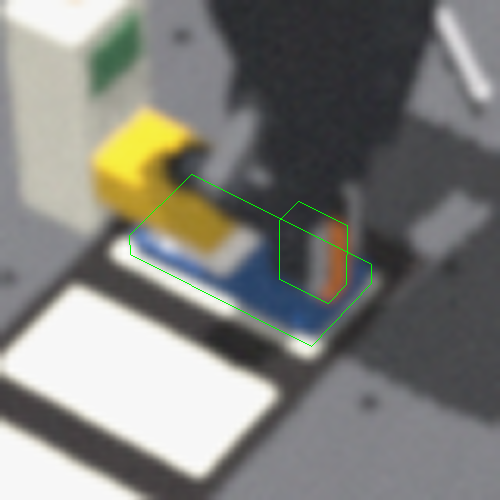

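The plate is centred on the mark, with a white rim all round and the head over the glass. I'll release and lift.

Request:
step_arm:
  targets:
    - [0.4,[0,0,0],0]
    - [0.4,[0,0,0],0]
    - [0.4,[0,0,0],0]
    - [0.4,[0,0,0.3],0]
    - [0.4,[0,0,1],0]

```text
time_s: 5.77
position: [0.6137, -0.1131, 0.0271]
tcp_rot: [3.127, -0.277, 0.001]
contact_force: [-0.3, -0.3, 0.1]
width: 0.0512
```

Request:
step_arm:
  targets:
    - [0.4,[0,0,3],0]
    - [0.4,[-2,0,6],0]
    - [0.4,[-5,0.5,7],0.1]
    - [0.4,[-9,1,7],0.18]
    - [0.4,[-12,2,7],0.18]

```text
time_s: 6.18
position: [0.4929, -0.0936, 0.0991]
tcp_rot: [3.138, 0.008, 0.005]
contact_force: [0.5, -0.1, 0.4]
width: 0.051
```

```bash
python3 - <<'E'
from h import *
s=manip.capture("side");t=manip.capture("top")
y,o=toolyaw();y-=np.pi;P=o["position"];print(P,y,o["contact_force"],o["width"])
view(s,[.6447,-.1205,-.171],0,"pics/a6.png")
E
```

```text
[ 0.4889026  -0.09155723  0.09597771] -6.279995050611179 [ 0.37495828  0.35324667 -0.04735485] 0.051133863911016326
```

View pics/a6.png

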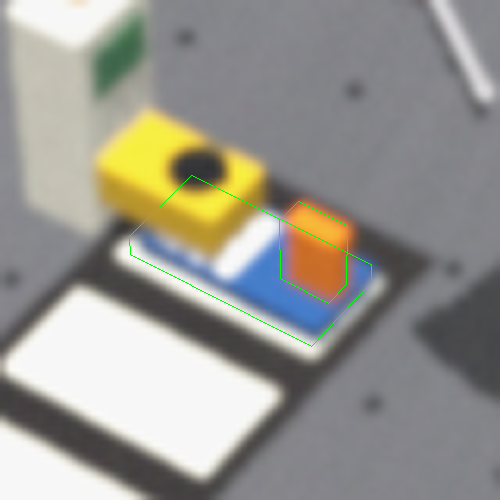

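Light holder is within a few mm of the mark. Next is pale, with its handle at (0.429, -0.088).

Request:
step_arm:
  targets:
    - [0.3,[-3,0.2,0],-0.01]
    - [0.3,[-6,0.35,-2],-0.01]
    - [0.3,[-6,0.35,-3],-0.01]
    - [0.3,[-6,0.35,-3],-0.01]
    - [0.3,[-6,0.35,-3],-0.01]

```text
time_s: 6.7
position: [0.4296, -0.0883, 0.0665]
tcp_rot: [3.14, -0.011, -0.003]
contact_force: [-0.7, -1.0, 0.4]
width: 0.0601
```

```bash
python3 - <<'E'
from h import *
s=manip.capture("side")
y,o=toolyaw();print(o["position"],y,o["width"])
view(s,[.4583,-.0904,-.01],0,"pics/b1.png")
E
```

```text
[ 0.43067889 -0.08856118  0.06739389] 3.1347868966793473 0.059735158825745975
```

View pics/b1.png

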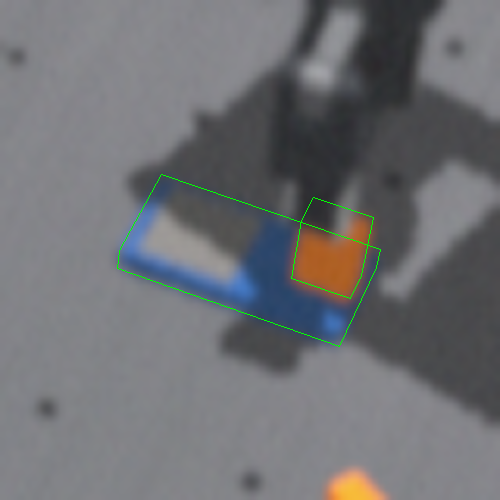

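Aligned: the handle at (330,260) is between the fingers. I'll descend and close.

Request:
step_arm:
  targets:
    - [0.3,[-0.1,0,-3],0]
    - [0.3,[-0.1,0,-5],0]
    - [0.3,[-0.1,0,-5.1],0]
    - [0.3,[-0.1,0,-5.1],0]
    - [0.6,[-0.1,0,-5.1],0]

```text
time_s: 7.17
position: [0.4315, -0.0891, 0.0181]
tcp_rot: [3.139, -0.01, 0.003]
contact_force: [-0.7, 0.2, 0.6]
width: 0.0491
```

Request:
step_arm:
  targets:
    - [1,[0,0,0],0]
    - [1,[0,0,0],0]
    - [1,[0,0,0],0]
    - [1,[0,0,0],0]
    - [1,[0,0,0],0]

```text
time_s: 7.58
position: [0.433, -0.0894, 0.0197]
tcp_rot: [3.138, -0.011, 0.008]
contact_force: [-0.5, 0.7, 6.1]
width: 0.0114
```

Request:
step_arm:
  targets:
    - [1,[0,0,0],0]
    - [1,[0,0,0],0]
    - [1,[0,0,3],0]
    - [1,[0,0,6],0]
    - [1,[0,0,6],0]

```text
time_s: 8.0
position: [0.4364, -0.0906, 0.0849]
tcp_rot: [3.135, -0.01, 0.022]
contact_force: [0.9, -0.4, 0.4]
width: 0.011
```

Request:
step_arm:
  targets:
    - [1,[4,1,0],-0.1]
    - [1,[8,2,0],-0.164]
    - [1,[12,3,0],-0.164]
    - [1,[16,4,0],-0.164]
    - [1,[19.3,4.5,0],-0.164]

```text
time_s: 8.42
position: [0.6311, -0.0444, 0.0837]
tcp_rot: [3.123, -0.266, 0.02]
contact_force: [-0.4, -0.2, -0.5]
width: 0.0112
```

```bash
python3 - <<'E'
from h import *
s=manip.capture("side")
y,o=toolyaw();print(o["position"],y-np.pi,o["width"],R.from_rotvec(o["tcp_rot"]).as_matrix()[:,2])
E
```

```text
[ 0.63644488 -0.04417384  0.0837088 ] -0.16945883756530788 0.011258870096276264 [ 0.01735755 -0.00833788 -0.99981458]
```

Request:
step_arm:
  targets:
    - [1,[-0.5,-0.1,-2],0]
    - [1,[-0.5,-0.1,-4],0]
    - [1,[-0.5,-0.1,-5.8],0]
    - [1,[-0.5,-0.1,-6],0]
    - [1,[-0.5,-0.1,-6],0]

```text
time_s: 8.88
position: [0.63, -0.045, 0.0216]
tcp_rot: [3.124, -0.265, 0.022]
contact_force: [0.3, 0.4, -1.0]
width: 0.0109
```

```bash
python3 - <<'E'
from h import *
s=manip.capture("side")
y,o=toolyaw();print(o["position"],y-np.pi,o["width"],R.from_rotvec(o["tcp_rot"]).as_matrix()[:,2],o["contact_force"])
view(s,[.6567,-.0518,-.171],0,"pics/b2.png")
E
```

```text
[ 0.63062368 -0.04512097  0.0227669 ] -0.16946471081219894 0.01108663643449826 [ 0.01534952 -0.00810767 -0.99984932] [ 0.23249372  0.20189594 -0.62205429]
```

View pics/b2.png

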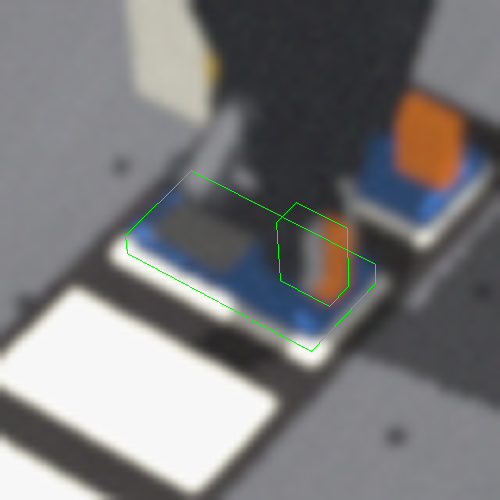

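The plate is over the mark outline. I'll set it down, release and go up.

Request:
step_arm:
  targets:
    - [1,[0,0,-0.2],0]
    - [1,[0,0,-0.3],0]
    - [1,[0,0,-0.3],0]
    - [0.4,[0,0,-0.3],0]
    - [0.4,[0,0,-0.3],0]

```text
time_s: 9.35
position: [0.631, -0.0452, 0.0205]
tcp_rot: [3.123, -0.265, 0.027]
contact_force: [-0.5, 0.6, 1.0]
width: 0.0343
```

Request:
step_arm:
  targets:
    - [0.4,[0,0,0],0]
    - [0.4,[0,0,0.2],0]
    - [0.4,[0,0,2],0]
    - [0.4,[0,0,5],0]
    - [0.4,[-2,1,7],0]

```text
time_s: 9.77
position: [0.614, -0.0365, 0.0934]
tcp_rot: [3.122, -0.267, 0.035]
contact_force: [-0.5, 0.8, 1.9]
width: 0.0515
```

Request:
step_arm:
  targets:
    - [0.3,[-3.4,2.7,0],0.12]
    - [0.3,[-6.8,5.4,0],0.24]
    - [0.3,[-10.2,8.1,0],0.36]
    - [0.3,[-13.6,10.8,0],0.48]
    - [0.3,[-16.9,13.7,0],0.6]

```text
time_s: 10.18
position: [0.4491, 0.0962, 0.0937]
tcp_rot: [3.067, 0.676, 0.038]
contact_force: [-0.2, 0.9, 1.0]
width: 0.0595
```

```bash
python3 - <<'E'
from h import *
y,o=toolyaw();print(o["position"],y,o["width"],R.from_rotvec(o["tcp_rot"]).as_matrix()[:,2],o["contact_force"])
E
```

```text
[0.44914892 0.09623231 0.09370272] -2.7074910639470233 0.059471973383025796 [ 0.02370878  0.00461166 -0.99970827] [-0.17897818  0.88778749  0.95265164]
```

Request:
step_arm:
  targets:
    - [0.3,[-0.4,0.4,-2],0.02]
    - [0.3,[-0.4,0.4,-3],0.02]
    - [0.3,[-0.4,0.4,-3],0.02]
    - [0.3,[-0.4,0.4,-3],0.02]

```text
time_s: 10.52
position: [0.4455, 0.0998, 0.0635]
tcp_rot: [3.061, 0.705, 0.036]
contact_force: [0.7, -0.9, -0.6]
width: 0.0602
```

```bash
python3 - <<'E'
from h import *
s=manip.capture("side")
y,o=toolyaw();print(o["position"],y,o["width"],R.from_rotvec(o["tcp_rot"]).as_matrix()[:,2],o["contact_force"])
view(s,[.471,.1112,.455],0,"pics/c1.png")
E
```

```text
[0.44627528 0.09966506 0.06415102] -2.6891040486159823 0.05982815468611933 [ 0.02398416  0.00491989 -0.99970023] [ 0.62499715  0.08141736 -0.32694191]
```

View pics/c1.png

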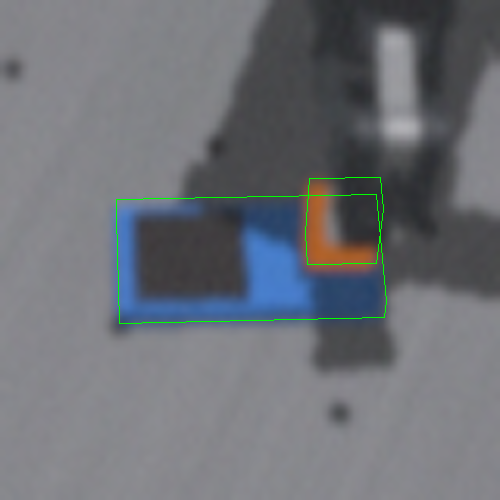

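The blue mid holder with dark-grey glass is confirmed, and the fingers straddle its handle.

Request:
step_arm:
  targets:
    - [0.3,[0,0,-2.5],0]
    - [0.3,[0,0,-4.3],0]
    - [0.3,[0,0,-4.4],0]
    - [0.6,[0,0,-4.4],0]
    - [1,[0,0,-4.4],0]

```text
time_s: 10.98
position: [0.4476, 0.0993, 0.0212]
tcp_rot: [3.061, 0.703, 0.04]
contact_force: [0.3, 1.3, 1.1]
width: 0.0367
```

Request:
step_arm:
  targets:
    - [1,[0,0,0],0]
    - [1,[0,0,0],0]
    - [1,[0,0,0],0]
    - [1,[0,0,0],0]
    - [1,[0,0,0],0]

```text
time_s: 11.4
position: [0.4493, 0.0995, 0.0231]
tcp_rot: [3.06, 0.703, 0.046]
contact_force: [-0.2, 0.4, 6.1]
width: 0.0114
```

```bash
python3 - <<'E'
from h import *
s=manip.capture("side")
y,o=toolyaw();print(o["position"],y,o["width"],R.from_rotvec(o["tcp_rot"]).as_matrix()[:,2],o["contact_force"])
view(s,[.471,.1112,.455],0,"pics/c2.png")
E
```

```text
[0.44933032 0.0994936  0.0231031 ] -2.6901216865676245 0.011235708029082334 [ 0.02893183  0.00527046 -0.99956749] [-0.55374872  0.61086012  6.98273703]
```

View pics/c2.png

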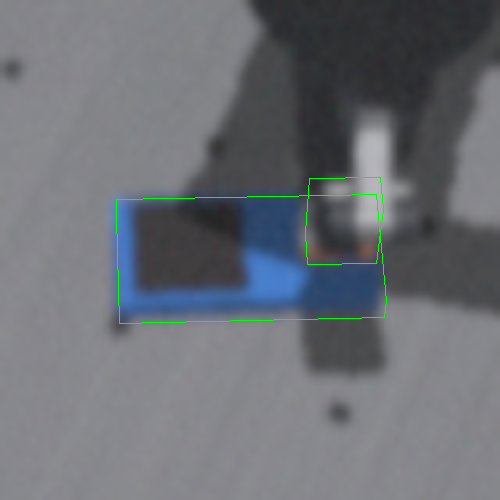

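Request:
step_arm:
  targets:
    - [1,[0,0,4],0]
    - [1,[2,-1,6.5],-0.12]
    - [1,[6,-2.5,6.5],-0.24]
    - [1,[10,-4,6.5],-0.36]
    - [1,[14,-5.5,6.5],-0.48]

```text
time_s: 11.87
position: [0.5881, 0.045, 0.0892]
tcp_rot: [3.132, -0.053, 0.047]
contact_force: [-0.7, 1.2, -0.7]
width: 0.0106
```

```bash
python3 - <<'E'
from h import *
y,o=toolyaw();print(o["position"],y,o["width"],R.from_rotvec(o["tcp_rot"]).as_matrix()[:,2],o["contact_force"])
E
```

```text
[0.58814731 0.04502915 0.08923907] 3.107622454098661 0.010620965477888569 [ 0.03016628 -0.00897411 -0.99950461] [-0.72961467  1.20419525 -0.69038074]
```

Request:
step_arm:
  targets:
    - [1,[3,-1.2,0],-0.1]
    - [1,[5.4,-2.1,-1],-0.137]
    - [1,[5.4,-2.1,-3],-0.137]
    - [1,[5.4,-2.1,-5],-0.137]
    - [1,[5.4,-2.1,-6.2],-0.137]

```text
time_s: 12.28
position: [0.6409, 0.0238, 0.0246]
tcp_rot: [3.119, -0.268, 0.041]
contact_force: [-1.0, 0.0, -1.8]
width: 0.0112
```

```bash
python3 - <<'E'
from h import *
s=manip.capture("side");s=manip.capture("side")
y,o=toolyaw();print(o["position"],y-np.pi,o["width"],R.from_rotvec(o["tcp_rot"]).as_matrix()[:,2],o["contact_force"])
view(s,[.6684,.0175,-.171],0,"pics/c3.png")
E
```

```text
[0.64043834 0.02405997 0.02486648] -0.17093556196509763 0.011224501710162097 [ 0.02445484 -0.01296573 -0.99961685] [ 0.31746776  0.53944284 -2.064405  ]
```

View pics/c3.png

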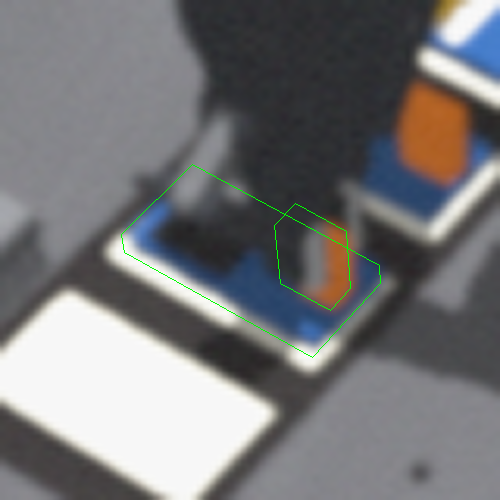

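Over the mark, with the long left rim about 2 mm wider. I'll nudge it slightly, set it down and release.

Request:
step_arm:
  targets:
    - [1,[0.2,0.2,0],0]
    - [1,[0.2,0.2,-0.2],0]
    - [1,[0.2,0.2,-0.2],0]
    - [0.4,[0.2,0.2,-0.2],0]
    - [0.4,[0.2,0.2,-0.2],0]

```text
time_s: 12.8
position: [0.643, 0.0262, 0.024]
tcp_rot: [3.119, -0.267, 0.043]
contact_force: [-0.1, -0.2, 0.1]
width: 0.0344
```

Request:
step_arm:
  targets:
    - [0.4,[0,0,0],0]
    - [0.4,[0,0,0.2],0]
    - [0.4,[0,0,2],0]
    - [0.4,[0,0,5],0]
    - [0.4,[-2,1,7],0]

```text
time_s: 13.22
position: [0.6261, 0.0349, 0.097]
tcp_rot: [3.119, -0.269, 0.05]
contact_force: [-0.1, -0.4, 1.3]
width: 0.0512
```

```bash
python3 - <<'E'
from h import *
y,o=toolyaw();print(o["position"],y-np.pi,o["width"],R.from_rotvec(o["tcp_rot"]).as_matrix()[:,2],o["contact_force"])
E
```

```text
[0.6260555  0.03492172 0.09698751] -0.17229480100982464 0.05124426529838833 [ 0.03116736 -0.01382113 -0.99941862] [-0.10755022 -0.36173486  1.30352663]
```

Request:
step_arm:
  targets:
    - [0.3,[-2.4,3.2,0],-0.05]
    - [0.3,[-4.8,6.4,0],-0.05]
    - [0.3,[-7.2,9.6,0],-0.05]
    - [0.3,[-9.6,12.8,0],-0.05]
    - [0.3,[-12,16,0],-0.05]

```text
time_s: 13.63
position: [0.505, 0.1961, 0.0977]
tcp_rot: [3.11, -0.348, 0.052]
contact_force: [0.0, 0.3, 0.1]
width: 0.0598
```

```bash
python3 - <<'E'
from h import *
y,o=toolyaw();print(o["position"],y-np.pi,o["width"],R.from_rotvec(o["tcp_rot"]).as_matrix()[:,2],o["contact_force"])
E
```

```text
[0.50502051 0.19606428 0.09769244] -0.22304996571744073 0.05982127659950773 [ 0.03164348 -0.01490268 -0.99938811] [0.00199996 0.3046845  0.09924341]
```

Request:
step_arm:
  targets:
    - [0.3,[-2.4,3.5,0],0]
    - [0.3,[-4.8,7,0],0]
    - [0.3,[-6.7,9.9,-1],0]
    - [0.3,[-6.7,9.9,-3],0]
    - [0.3,[-6.7,9.9,-3],0]

```text
time_s: 14.05
position: [0.4348, 0.2956, 0.065]
tcp_rot: [3.108, -0.342, 0.046]
contact_force: [-0.9, -0.9, -0.2]
width: 0.0598
```

```bash
python3 - <<'E'
from h import *
s=manip.capture("side");t=manip.capture("top")
y,o=toolyaw();print(o["position"],y-np.pi,o["width"],R.from_rotvec(o["tcp_rot"]).as_matrix()[:,2],o["contact_force"])
view(s,[.4669,.2864,-.222],0,"pics/d1.png")
view(t,[.4657,.2912,-.222],0,"pics/d1t.png")
a=cv2.imread("pics/d1.png");b=cv2.imread("pics/d1t.png");cv2.imwrite("pics/d1b.png",cv2.resize(np.hstack([a,b]),(800,400)))
E
```

```text
[0.43753916 0.29475926 0.06740929] -0.22263975480343312 0.05977636106562626 [ 0.03045167 -0.01582835 -0.99941091] [0.12336788 0.39027426 0.83450416]
```

View pics/d1b.png

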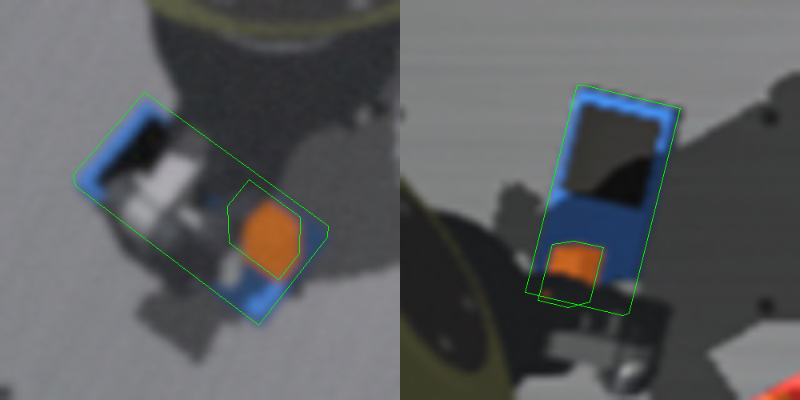

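```bash
python3 - <<'E'
from h import *
s=manip.capture("side");t=manip.capture("top")
y,o=toolyaw();P=o["position"];M=R.from_rotvec(o["tcp_rot"]).as_matrix()
out=[]
for p,dy,c in((s,-.002,(.4669,.2864,.01)),(t,.002,(.4657,.2912,.01))):
    cc=proj(p,[c])[0];w=110
    v=cv2.resize(cv2.getRectSubPix(p["pixels"][:,:,::-1],(w,w),(float(cc[0]),float(cc[1]))),(400,400),interpolation=cv2.INTER_CUBIC)
    for Q,col in((P,(0,0,255)),(P+M[:,1]*.03-M[:,2]*.01,(255,0,255)),(P-M[:,1]*.03-M[:,2]*.01,(255,255,0)),(P*[1,1,0]+[0,0,.041],(0,255,0))):
        u=(proj(p,[Q+[0,dy,0]])[0]-cc+w/2)*400/w;cv2.circle(v,tuple(int(a) for a in u),4,col,1)
    out.append(v)
cv2.imwrite("pics/d2.png",np.hstack(out))
E
```

View pics/d2.png

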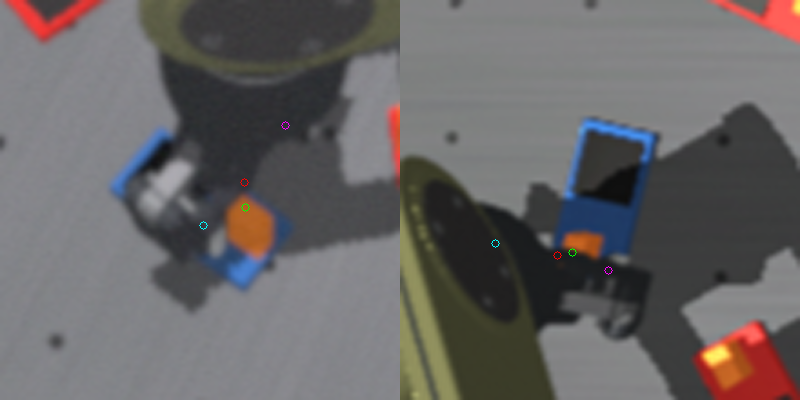

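The projected grasp axis (green) falls on the handle top, and both fingers straddle it. I'll descend and grip.

Request:
step_arm:
  targets:
    - [0.3,[0,-0.1,-2.5],0]
    - [0.3,[0,-0.1,-4.4],0]
    - [0.3,[0,-0.1,-4.5],0]
    - [0.6,[0,-0.1,-4.5],0]
    - [1,[0,-0.1,-4.5],0]

```text
time_s: 14.67
position: [0.4405, 0.2936, 0.0252]
tcp_rot: [3.112, -0.353, 0.056]
contact_force: [0.2, 0.2, 0.1]
width: 0.0366
```

Request:
step_arm:
  targets:
    - [1,[0,0,0],0]
    - [1,[0,0,0],0]
    - [1,[0,0,0],0]
    - [1,[0,0,0],0]
    - [1,[0,0,0],0]

```text
time_s: 15.08
position: [0.442, 0.2942, 0.0271]
tcp_rot: [3.113, -0.352, 0.061]
contact_force: [0.9, -0.8, 6.7]
width: 0.0111
```

```bash
python3 - <<'E'
from h import *
s=manip.capture("side");t=manip.capture("top")
y,o=toolyaw();print(o["position"],y-np.pi,o["width"],R.from_rotvec(o["tcp_rot"]).as_matrix()[:,2],o["contact_force"])
view(s,[.4669,.2864,-.222],0,"pics/d3.png")
view(t,[.4657,.2912,-.222],0,"pics/d3t.png")
a=cv2.imread("pics/d3.png");b=cv2.imread("pics/d3t.png");cv2.imwrite("pics/d3b.png",cv2.resize(np.hstack([a,b]),(800,400)))
E
```

```text
[0.44200254 0.29420942 0.02704438] -0.22557515364905534 0.010264493085473994 [ 0.03788481 -0.01236559 -0.9992056 ] [ 0.11168153 -1.61380343  6.19686076]
```

View pics/d3b.png

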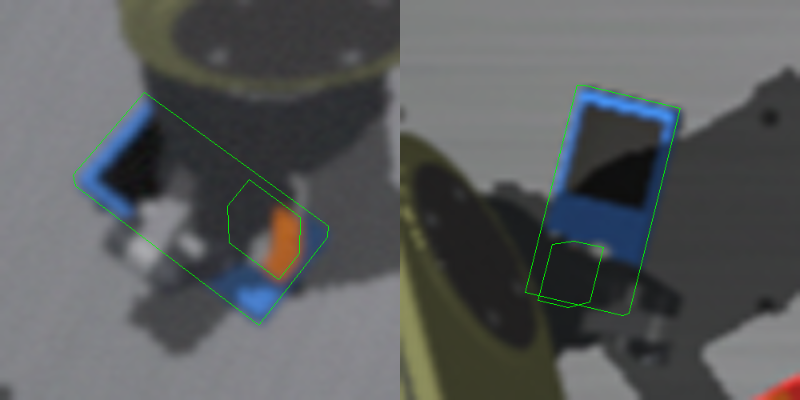

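Request:
step_arm:
  targets:
    - [1,[0,0,3],0]
    - [1,[0,-1,7],0]
    - [1,[2,-5,7],0.03]
    - [1,[4,-8.5,7],0.055]
    - [1,[6.5,-11.5,7],0.055]

```text
time_s: 15.6
position: [0.5068, 0.1782, 0.098]
tcp_rot: [3.123, -0.262, 0.063]
contact_force: [0.4, 0.9, -1.7]
width: 0.0108
```

```bash
python3 - <<'E'
from h import *
s=manip.capture("side")
y,o=toolyaw();y-=np.pi;P=o["position"];print(P,y,o["width"],R.from_rotvec(o["tcp_rot"]).as_matrix()[:,2],o["contact_force"])
view(s,[P[0]+.025,P[1],y],.07,"pics/d4.png",w=140)
E
```

```text
[0.51156127 0.1731119  0.09828767] -0.1732363620308046 0.01062249139132301 [ 0.04351028 -0.01349165 -0.99896188] [ 3.27644918 -4.22382388  0.23241406]
```

View pics/d4.png

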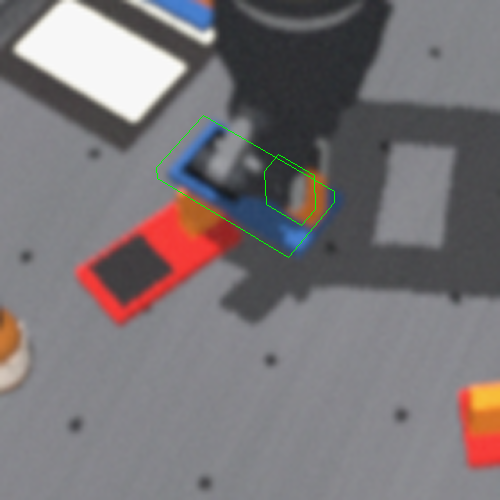

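Request:
step_arm:
  targets:
    - [1,[3.3,-2,0],0]
    - [1,[7,-4,0],0]
    - [1,[10.5,-6,0],0]
    - [1,[14.2,-8,0],0]
    - [1,[14.2,-8,-1.5],0]

```text
time_s: 16.07
position: [0.6611, 0.0898, 0.0873]
tcp_rot: [3.119, -0.276, 0.087]
contact_force: [0.0, 0.5, 0.5]
width: 0.0105
```

```bash
python3 - <<'E'
from h import *
y,o=toolyaw();y-=np.pi;P=o["position"];print(P,y,o["width"],R.from_rotvec(o["tcp_rot"]).as_matrix()[:,2],o["contact_force"])
E
```

```text
[0.6611378  0.08975047 0.08731926] -0.17694507081662447 0.010512818776524355 [ 0.05437139 -0.01427675 -0.99841871] [0.04332228 0.49445103 0.45058515]
```

Request:
step_arm:
  targets:
    - [1,[-0.5,0.3,-1.5],0]
    - [1,[-0.5,0.3,-3.5],0]
    - [1,[-0.5,0.3,-5.3],0]
    - [1,[-0.5,0.3,-5.3],0]
    - [1,[-0.5,0.3,-5.3],0]

```text
time_s: 16.48
position: [0.6545, 0.0929, 0.0324]
tcp_rot: [3.118, -0.276, 0.081]
contact_force: [0.2, -0.3, -0.2]
width: 0.0108
```

```bash
python3 - <<'E'
from h import *
s=manip.capture("side")
y,o=toolyaw();print(o["position"],y-np.pi,o["width"],R.from_rotvec(o["tcp_rot"]).as_matrix()[:,2],o["contact_force"])
view(s,[.681,.0865,-.171],0,"pics/d5.png")
E
```

```text
[0.65577253 0.09297388 0.03417251] -0.17667545682812325 0.010729491755876563 [ 0.05353653 -0.01431836 -0.99846323] [-0.67936807 -0.23651184 -1.02443428]
```

View pics/d5.png

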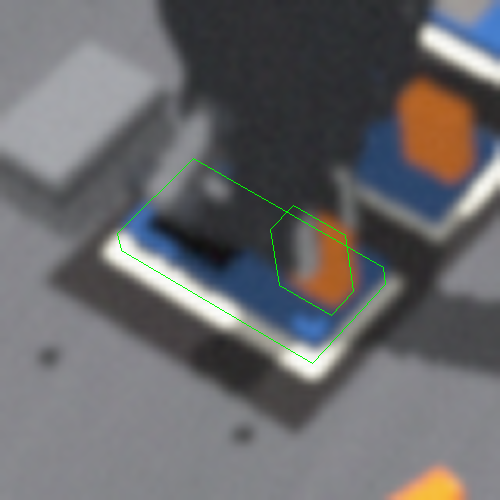

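Request:
step_arm:
  targets:
    - [1,[0,0.1,-0.4],0]
    - [1,[0,0.1,-0.6],0]
    - [1,[0,0.1,-0.6],0]
    - [1,[0,0.1,-0.6],0]

```text
time_s: 16.87
position: [0.6561, 0.0941, 0.0288]
tcp_rot: [3.119, -0.276, 0.087]
contact_force: [-0.8, -0.4, -1.0]
width: 0.0109
```

```bash
python3 - <<'E'
from h import *
s=manip.capture("side")
y,o=toolyaw();print(o["position"],y-np.pi,o["width"],R.from_rotvec(o["tcp_rot"]).as_matrix()[:,2],o["contact_force"])
view(s,[.681,.0865,-.171],0,"pics/d6.png")
E
```

```text
[0.65612079 0.09407152 0.02882263] -0.17660035032092747 0.010545831962247338 [ 0.05452002 -0.01421272 -0.99841152] [-0.67337298  0.68339548 -0.53273886]
```

View pics/d6.png

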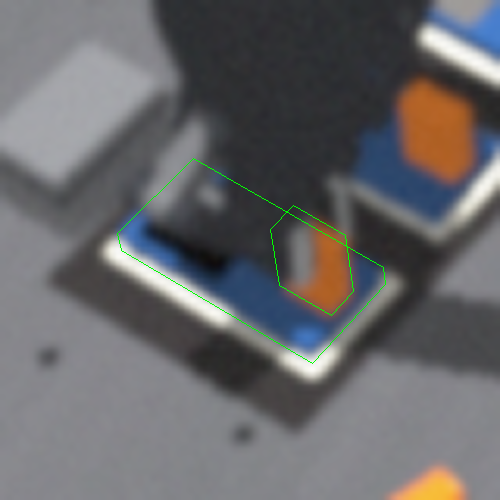

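Well placed. I'll lower 1 mm, release and retreat.

Request:
step_arm:
  targets:
    - [1,[0,0,-0.15],0]
    - [1,[0,0,-0.2],0]
    - [0.7,[0,0,-0.2],0]
    - [0.4,[0,0,-0.2],0]
    - [0.4,[0,0,-0.2],0]

```text
time_s: 17.33
position: [0.6562, 0.094, 0.0269]
tcp_rot: [3.119, -0.276, 0.087]
contact_force: [-0.0, 0.4, -0.3]
width: 0.0467
```

Request:
step_arm:
  targets:
    - [0.4,[0,0,0],0]
    - [0.4,[0,0,0.2],0]
    - [0.4,[0,0,2],0]
    - [0.4,[0,0,5],0]
    - [0.4,[-2,0,8],0]

```text
time_s: 17.75
position: [0.6374, 0.0938, 0.1072]
tcp_rot: [3.119, -0.277, 0.087]
contact_force: [-0.5, -0.2, 0.7]
width: 0.0513
```

Request:
step_arm:
  targets:
    - [0.4,[-4,0,4],0]
    - [0.4,[-8,2,8],0]
    - [0.4,[-12,4,8],0]
    - [0.4,[-16,6,8],0]
    - [0.4,[-20,8,8],0]

```text
time_s: 18.17
position: [0.4681, 0.1588, 0.1878]
tcp_rot: [3.12, -0.279, 0.093]
contact_force: [-0.1, 1.0, 0.5]
width: 0.051
```

Request:
step_arm:
  targets:
    - [0.4,[-2,4,0],0]
    - [0.4,[-4,8,0],0]
    - [0.4,[-4,12,0],0]
    - [0.4,[-4,15,0],0]
    - [0.4,[-4,15,0],0]

```text
time_s: 18.58
position: [0.4272, 0.3135, 0.1886]
tcp_rot: [3.123, -0.271, 0.095]
contact_force: [-0.6, -0.2, 0.1]
width: 0.051
```

```bash
python3 - <<'E'
from h import *
s=manip.capture("side");t=manip.capture("top")
o=manip.get_obs();print(o["position"],o["time_s"])
a=cv2.resize(t["pixels"][100:220,210:390],(720,480),interpolation=cv2.INTER_CUBIC);cv2.imwrite("pics/e1.png",a[:,:,::-1])
b=cv2.resize(s["pixels"][110:260,170:320],(600,600),interpolation=cv2.INTER_CUBIC);cv2.imwrite("pics/e2.png",b[:,:,::-1])
cv2.imwrite("pics/e3.png",t["pixels"][:,:,::-1])
top=[(.6805,.0904),(.6685,.0214),(.6566,-.0478),(.6446,-.1168)];sd=[(.6812,.0865),(.6684,.0175),(.6567,-.0518),(.6449,-.1205)]
for i,n in enumerate(["dark","mid","pale","light"]):
    for p,nm,m in((t,"top",top[i]),(s,"side",sd[i])):
        try:
            x,f=fit([p],m);print(n,nm,"err mm",((x[:2]-m)*1000).round(1),"yaw err",round(x[2]+.171,3),round(f,3))
        except Exception as e:print(e)
for p in(t,s):
    for q in("filter_light","filter_pale","filter_mid","filter_dark","oil_bottle"):print(q,[(d["position"],d["confidence"]) for d in manip.landmark_of(p,q)])
E
```

```text
[0.4276452  0.30976514 0.18789113] 18.6833
dark top err mm [-0.2  0.8] yaw err -0.011 0.241
dark side err mm [ 1.6 -1.8] yaw err -0.038 0.467
mid top err mm [-14.2  28.1] yaw err 1.59 0.572
mid side err mm [ 3.1 -1.9] yaw err -0.039 0.501
pale top err mm [-16.   26.7] yaw err 1.56 0.574
pale side err mm [14.1 66.3] yaw err -0.04 0.514
light top err mm [-17.6  27.3] yaw err 1.54 0.49
attempt to get argmax of an empty sequence
filter_light [([0.6403, -0.1183, -0.0054], 0.63)]
filter_pale [([0.6571, -0.0496, 0.0004], 0.77), ([0.6327, 0.2872, -0.0009], 0.18)]
filter_mid [([0.6678, 0.0222, -0.0002], 0.93), ([0.3573, 0.0387, 0.0023], 0.82), ([0.3569, 0.2015, 0.0037], 0.79), ([0.5831, 0.1977, 0.0025], 0.57)]
filter_dark [([0.6795, 0.0905, -0.0039], 0.88)]
oil_bottle [([0.6349, 0.2888, -0.0004], 0.62)]
filter_light []
filter_pale [([0.6574, -0.045, 0.0025], 0.65)]
filter_mid [([0.6694, 0.0178, -0.0031], 0.98), ([0.3597, 0.0397, 0.0015], 0.91), ([0.582, 0.1965, -0.0002], 0.62), ([0.3553, 0.1973, -0.0045], 0.61)]
filter_dark [([0.6762, 0.087, 0.0017], 0.95)]
oil_bottle [([0.6283, 0.2899, -0.0001], 0.58)]
```

View pics/e1.png

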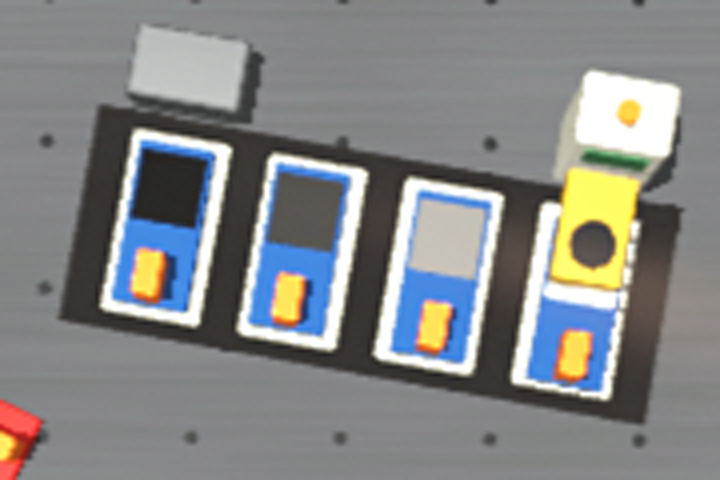

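View pics/e2.png

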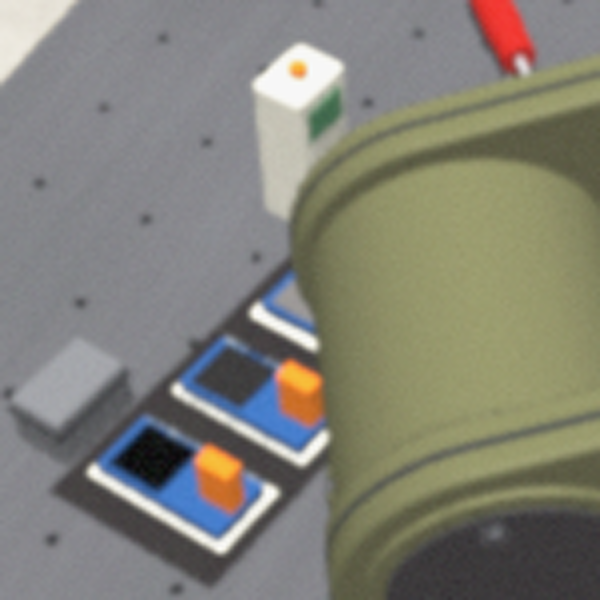

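All four holders are centred on their marks with even white rims. The light one at (575,330) lies under the yellow head, and dark, mid and pale are at (168,228), (303,252) and (440,278). The failed outline fits come from masks bleeding on the white marks or from arm occlusion, and the pictures and landmarks agree with each other. I'm handing the job in.

```bash
python3 -c "
from rig import manip
print(manip.close_job())"
```

```text
the job is handed in; nothing more can be done
None
```

I placed all four holders and handed the job in at about 18.7 s; it reports no verdict. From the meter's end the order is light on mark_4 (slid in flat under the head), pale on mark_3, mid on mark_2 and dark on mark_1.

**Position:** The final top view shows all four flat and square with even white rims. The trained network puts each holder within about 5 mm of its mark.

**Bystanders:** The oil bottle stands where it was, within the network's few-mm scatter. No reading during the slide under the meter's head was above about 1.5 N. The arm was raised 19 cm and clear of everything.

**Checks that failed or disagreed:**
- My outline fit on the final pictures only worked for dark (about 1 mm off in the top view, about 2.5 mm in the side view). For the others, the white marks or the arm in the view spoiled it.
- The side camera could not see the light holder at the end, because the arm was in the way.
- The two cameras disagree by about 4 mm in y, so I averaged them.
- The tool picked up a tilt of about 0.06 rad over the run, which the dark holder shed when released.

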